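Set and close the quick-release on the door closer display stand

ROBOT

A 6-joint arm with a two-finger parallel gripper is mounted at the origin on the work surface. World frame = base frame: x ahead of the robot, y to its left, z up, the work surface at z = 0. Lengths are in mm, angles in rad, forces in N, time in s.
With the tool pointing down it reaches from about 350 to 975 mm from the base axis. Payload 7.1 kg.
Tool frame: the origin (TCP) lies between the finger pads; the fingertips stand 19 mm ahead of it and the grasp point (between the pads) is the TCP; z points along the fingers, y is the line along which they close (so a half turn about z gives the same grasp; the last joint's range is limited). The gripper opens to 88 mm and grips with 3 to 60 N. Pads are 20 mm wide; open, the fingers measure 115 mm over their backs; the gripper's body (75 mm by 178 mm) begins 61 mm behind the grasp point.
Start: joints at [1.089, 0.423, 1.63, -0, 1.089, -0.019], TCP at [279.002, 559.252, 241.675] pointing down, gripper open.
Joint ranges: [-3, 3], [-0.9, 2.11], [0.09, 2.58], [-1.31, 4.45], [0.11, 2.69], [-2.54, 2.54]. Speed limits (rad/s): [2.39, 2.39, 3.01, 3.14, 3.14, 3.14].

INTERFACE

Orientations are given as a rotation vector (axis times angle).
In Python, from workcell import ctrl gives the robot as it stands.
- The arm moves only by the tool arm_command, never from a script. Its argument "series" is a list of rows, each an object with "linear": the shift along the tool's x, y, z in m, a list of three; "turn": the turn about the tool's z in rad. A call has 1 to 10 rows; each row shifts and turns the commanded pose from where the row before left it, along the tool's axes as they then stand; what a row does not reach is not made up. A row lasts 1/10 s, in which the tool goes at most 50 mm and 8.59 degrees, less where a joint would pass 70% of its speed; a pose out of reach is approached as far as the arm can. A call with a gripper value outside its range is refused whole. "jaw" is the opening, from -1 (shut) to 1 (fully open), set as the call begins (left out, the last holds). The fingers move at their own pace and stop on an object; the grip force is fixed at half the most. Time passes only in rows, so rows that do not move let the fingers close. It gives the time, the measured TCP pose, the force, the opening and the grip force at its end, in the units of the state.
- ctrl.get_obs(): the state, without advancing time (a new reading comes with each control period).
- ctrl.get_image(name): name is "scene" or "top"; returns a dict with "frame" (384x512x3 uint8, blue, green, red), "fx", "fy", "cx", "cy" (pixels), "k1" (the pictures are not rectified: a ray, as slopes to the right and down, at radius r is drawn at 1 + k1 r^2 times it, then the intrinsics apply), "rvec" (rotation vector, rad) and "tvec" (3), from world to camera coordinates, as OpenCV has them. Camera axes: x right, y down, z forward; pixel columns grow to the right and rows downward; lengths in mm; the calibration is good to about 2 mm. A picture is of the moment at which its call begins. There is no depth.
- ctrl.close_job(): hands the job in; it is judged then, once.
The state is a dict: "t": time; "qpos": joint angles; "qvel": joint speeds; "joint_torque": joint torques, N m; "ee_pos": TCP position; "orientation": TCP orientation; "ft_force": force on the tool from outside, world axes, zero at the start; "moment": the same for the moment, N m; "width": finger opening in mm; "grasp_force": force on a finger pad.
Only numpy, scipy, OpenCV 4.12 (cv2) and the standard library are available. Lean on these libraries where they do the work, as an engineer would, in place of code of your own. Each camera call takes 0.05 s, during which the arm holds its last target. There are 200 camera calls.

TASK

The painted block with the demo door closer sits loose in its display stand. Fold the closer's swing arm back along the top of the closer, then turn the four-spoke adjuster nut clockwise (tighten it) until the cam lever first meets firm resistance midway, where it points straight out in line with the skewer, and then push the lever fully closed against its stop. Leave the bracket, the pivot hinge and the hold-open arm where they are, and leave everything released.

Things in the scene. Friction and masses are not known exactly. Their poses are not given: they have to be found in the camera images.
- stand: dark steel display stand fixed on the shelf: base 220 (x) x 240 (y) x 10 mm. Origin: centre of the underside, z up; 'stand x, y' below mean its axes. A steel skewer runs along y at x = 0, z = 62 mm, with the adjuster nut at its +y end and the cam lever at its -y end. A steel upright, 75 mm in x, z up to 95 mm, stands at y = -56 to -44 mm.
- closer_top (a point): centre of the top of the aluminium door closer body (180 in stand x, 46 in y, 90 to 130 mm above the shelf), which lies on the white painted wood block (200 in x, 74 in y, 10 to 90 mm above the shelf)
- swing_arm (a joint): angle of the closer's aluminium swing arm about the vertical axis swing_pivot, rad. 0 = folded along the closer, towards stand +x (stop); positive = anticlockwise from above, out over the stand's +y side, where it starts, in the way above the adjuster nut. Stays where it is left; about 2 N at its end moves it.
- swing_pivot (a point): pivot axis of the swing arm, at the arm's mid height (142 mm above the shelf). The arm is 130 mm long, 18 wide, 135 to 149 mm above the shelf: it passes 5 mm over the closer's top
- swing_end (a point): far end of the swing arm at its mid height, centre of an upright round steel knuckle 22 mm across, top 165 mm above the shelf
- nut (a joint): turn of the steel adjuster nut, rad; grows as it tightens: clockwise seen from outside (+y end), its top moving to stand -x. 7 mm towards the block per turn. At 0 its four equal spokes point to stand +z, +x, -z, -x. Stiff: stays where left, about 7 N at a spoke's end turns it. Starts too loose by a quarter turn to 1.1 turns; how much is not known beforehand, as the seat varies.
- nut_center (a point): centre of the nut on the skewer axis, in the plane of the spokes (parallel to stand x and z). A spoke is a 12 mm bar with an 18 mm ball at its end, centred 45 mm from the axis. The plane is about 45 to 75 mm from the block; the nearest other part is a cup of 21 mm radius round the skewer, 18 mm or more from the plane.
- lever (a joint): angle of the steel cam lever about the vertical axis lever_pivot, clockwise from above, rad. 0 = open stop (points to stand +x, 30 degrees towards -y); 1.05 = midway, straight out along stand -y in line with the skewer; 2.2 = closed stop (to -x, 24 degrees towards -y). It draws skewer and nut towards the lever's end: 8 mm at midway, 12 mm at 2.1, then snaps over centre and stays.
- lever_pivot (a point): axis of the lever at its mid height (62 mm above the shelf), at stand x 0, y -80 mm; cam 38 mm across. 70 mm out, about 1 N moves the lever freely; with the nose on the seat a spring resists, about 5 to 8 N when rightly set. Tightening the nut while the lever stands where resistance begins pushes the lever back towards open, about 0.2 rad per rad of nut.
- lever_end (a point): centre of the knob (22 mm across) at the lever's end, 95 mm from its axis. The lever is a bar 14 mm wide, 53 to 71 mm above the shelf
- nose_face (a point): centre of the front face of the nut's nose (a steel cylinder of 12 mm radius that enters the cup). Axes parallel to the stand's.
- cup_seat (a point): centre of the sprung seat inside the aluminium cup on the block's +y side, when unloaded. Axes parallel to the stand's. y of nose_face minus y of cup_seat is the gap left; 0 = nose touches, negative = spring pressed (in mm = clamping). With the lever midway it should be about 0; rightly clamped with the lever closed it is about -4 mm.
- bracket: bystander: silver aluminium closer bracket, L-shaped, 90 x 55 mm foot, 55 mm high; origin centre of the underside
- hinge: bystander: chrome pivot hinge standing upright, barrel 20 mm across and 96 mm high at the origin (underside), two leaves 56 mm long along its +x and +y
- hold_open: bystander: black hold-open arm lying flat, 220 mm long along its x, up to 22 mm high, 34 mm wide; origin centre of the underside

How it is judged (in metres and radians):
On the way, in this order (a step that is already met when the one before it is completed fails the run):
1. the swing arm is folded along the closer, and the lever not yet closed (value of joint swing_arm below 0.15 rad and value of joint lever below 1.5 rad), for 0.1 s.
2. the nut has been tightened so far that, with the lever about midway, its nose meets the seat (value of joint lever between 0.65 and 1.35 rad and y of nose_face in the frame of cup_seat below 0.0003 m), for 0.02 s.
At the end, for the whole second after the job is handed in: Swing arm folded (within 0.15 rad), lever closed (beyond 2.07 rad) and at rest, the clamp spring pressed 2.7 to 5.8 mm by the nut's nose (that is, the resistance began no more than about 0.2 rad from midway), bystanders within 30 mm of where they were (value of joint swing_arm below 0.15 rad and value of joint lever above 2.07 rad and y of nose_face in the frame of cup_seat between -0.0058 and -0.0027 m and velocity of joint each of lever, nut below 0.05 rad/s and distance of each of bracket, hinge, hold_open from where it was at the start of the episode below 0.03 m); the robot touches nothing.
It fails at once if a bystander is pushed away (distance of any of bracket, hinge, hold_open from where it was at the start of the episode above 0.03 m).
It fails at once if the pivot hinge or bracket is tipped (angle between any of bracket, hinge, hold_open's own z axis and vertical above 0.5 rad).
It also fails if it takes over 72 s, if anything falls off the work surface, if the arm or the gripper's body presses on something with over 40 N, if the wrist force passes 120 N, or if a joint passes its speed limit or range.

## Working session

There is one attempt and no reset: what is moved stays moved. The work goes in short steps, Python scripts to look and compute and a tool call to move; the robot and the scene stay as the last step left them, time stands still between calls to the robot, and variables do not carry over. Pictures are saved under pics/ and viewed, at most 10 in all, crops included, and the job is handed in when it is done.

Besides the shell and the picture viewer there is one more tool, called after "Call:" by a JSON object that holds its "fn" and its "kwargs", one argument or row to a line. arm_command: Moves the arm, as the interface text tells. Its arguments: {"type":"object","properties":{"series":{"type":"array"},"jaw":{"type":"number"}},"required":["series"]}

```bash
mkdir -p pics; cat > h.py <<'E'
import numpy as np,cv2
from workcell import ctrl
def cam(n):
    d=ctrl.get_image(n); return d
def ray(d,u,v):
    K=np.array([[d['fx'],0,d['cx']],[0,d['fy'],d['cy']],[0,0,1.]])
    a=np.array([(u-d['cx'])/d['fx'],(v-d['cy'])/d['fy']]); s=a.copy()
    for _ in range(20): s=a/(1+d['k1']*(s@s))
    R=cv2.Rodrigues(np.array(d['rvec'],float))[0]; t=np.array(d['tvec'],float).ravel()
    return -R.T@t, R.T@np.array([s[0],s[1],1])
def onz(d,u,v,z):
    o,r=ray(d,u,v); return o+r*(z-o[2])/r[2]
def proj(d,p):
    R=cv2.Rodrigues(np.array(d['rvec'],float))[0]; c=R@np.array(p,float)+np.array(d['tvec'],float).ravel()
    s=c[:2]/c[2]; s=s*(1+d['k1']*(s@s)); return s*[d['fx'],d['fy']]+[d['cx'],d['cy']]
E
python3 - <<'E'
from h import *
import pickle
for n in('top','scene'):
    d=cam(n); pickle.dump(d,open(n+'.pkl','wb'))
    cv2.imwrite(f'pics/{n}0.png',cv2.resize(d['frame'],(800,600),interpolation=cv2.INTER_CUBIC))
    print(n,ray(d,256,192),d['fx'],d['k1'])
o=ctrl.get_obs();print(o['ee_pos'],o['orientation'],o['t'])
E
```

```text
top (array([ 331.89887906,    4.35655536, 1086.34337638]), array([ 0.19118109, -0.00936548, -0.9816642 ])) 397.09330279699594 -0.03290090650629927
scene (array([ 819.41483069, -499.84964441,  544.01809619]), array([-0.3954119 ,  0.70295596, -0.59119186])) 359.6573098931163 -0.02069695413280916
[278.80138986 558.85023059 240.98427946] [-7.20385867e-01 -3.05754731e+00  2.07292487e-03] 0.1
```

View pics/top0.png

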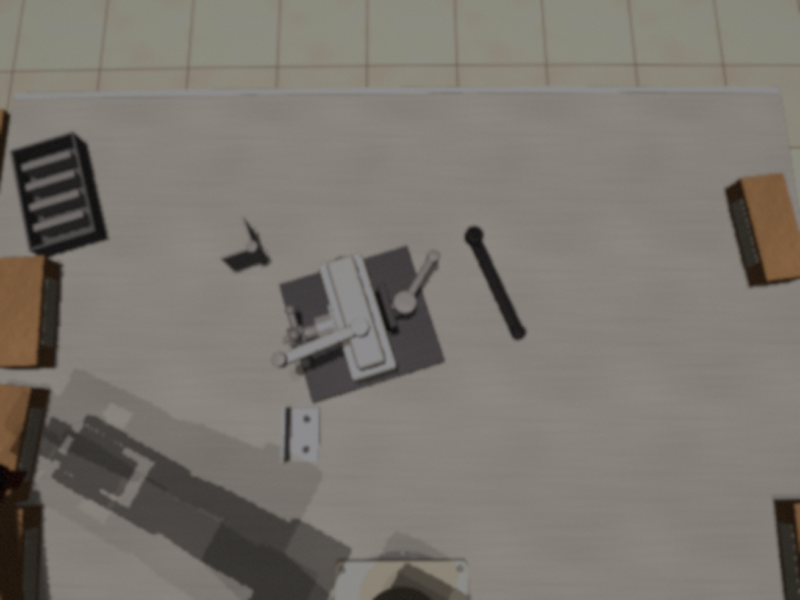

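View pics/scene0.png

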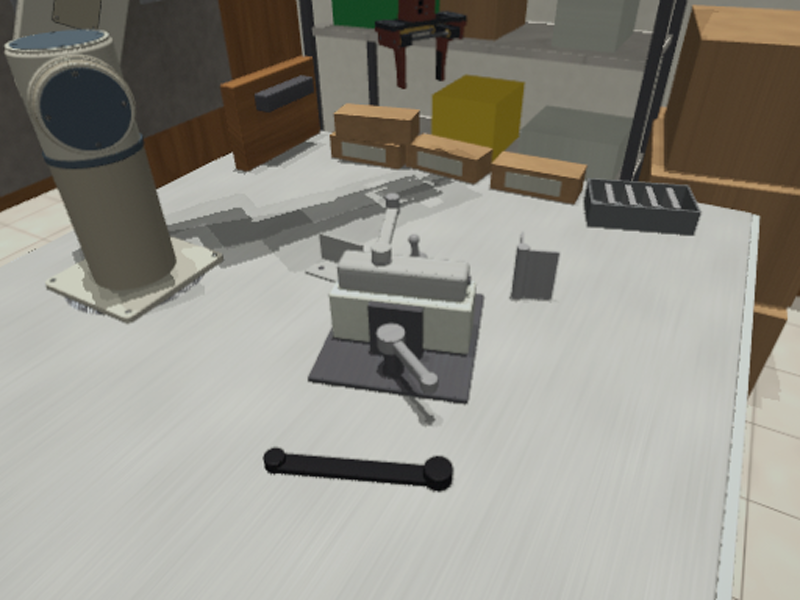

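The top view shows the stand with corners at about (280,284), (408,247), (443,362) and (315,402). The swing pivot is at (360,328) and its end at (279,360). The lever pivot is at (404,303) and its knob at (433,257). The nut is near (293,335), partly under the arm. The bracket is at (301,433), the hinge at (250,250) and the hold-open arm on the right.

```bash
cat >> h.py <<'E'
def fit():
    import pickle
    d=pickle.load(open('top.pkl','rb')); f=.64
    C=np.array([onz(d,u*f,v*f,10)[:2] for u,v in[(280,284),(408,247),(443,362),(315,402)]])
    M=np.array([[110,120],[110,-120],[-110,-120],[-110,120.]])
    c=C.mean(0); H=M.T@(C-c); a=np.arctan2(H[0,1]-H[1,0],H[0,0]+H[1,1])
    return c,a,C,M
E
python3 - <<'E'
from h import *
import pickle
c,a,C,M=fit(); R=np.array([[np.cos(a),-np.sin(a)],[np.sin(a),np.cos(a)]])
print('c,a',c,a,(C-c)@R-M)
d=pickle.load(open('top.pkl','rb'));s=pickle.load(open('scene.pkl','rb'));f=.64
for n,u,v,z in[('piv',360,328,150),('end',279,360,165),('lpiv',404,303,80),('lend',433,257,73),('cltop',357,313,130),('nuttop',293,312,107),('brk1',285,407,10),('brk2',320,407,0),('brk3',318,461,0),('brkl',285,461,0),('hinge',254,248,96),('ho',473,235,15),('ho',518,333,15)]:
    p=onz(d,u*f,v*f,z); print(n,p.round(1),'stand',((p[:2]-c)@R).round(1))
for n,x,y,z in[('cl',0,0,130),('nut',0,90,62),('lp',0,-80,70)]:
    w=R@[x,y]+c; print(n,w.round(1),(proj(d,[*w,z])/f).round(),(proj(s,[*w,z])/f).round())
F=cv2.resize(d['frame'][140:270,165:295],(780,780)) 
cv2.imwrite('pics/top1.png',F[0:600])
E
```

```text
c,a [501.79966279  61.98849403] 0.2893068265217061 [[-1.0478453  -0.83439324]
 [-2.67082943  1.19846643]
 [ 2.33709568  4.61151384]
 [ 1.38157905 -4.97558702]]
piv [471.3  56.8 150. ] stand [-30.7   3.7]
end [422.  176.1 165. ] stand [-43.9 132.2]
lpiv [522.8 -11.8  80. ] stand [ -0.9 -76.7]
lend [602.8 -61.8  73. ] stand [  61.5 -147.4]
cltop [498.   62.7 130. ] stand [-3.5  1.7]
nuttop [504.4 166.7 107. ] stand [32.4 99.6]
brk1 [356.8 192.5  10. ] stand [-101.8  166.4]
brk2 [356.6 133.7   0. ] stand [-118.7  110.2]
brk3 [266.3 135.8   0. ] stand [-204.7  137.9]
brkl [266.6 191.9   0. ] stand [-188.4  191.6]
hinge [614.6 236.2  96. ] stand [157.8 134.8]
ho [ 658.6 -138.4   15. ] stand [  93.1 -236.8]
ho [ 480.3 -210.8   15. ] stand [ -98.4 -255.3]
cl [501.8  62. ] [357. 311.] [398. 265.]
nut [476.1 148.2] [308. 333.] [411. 271.]
lp [524.6 -14.7] [406. 303.] [386. 336.]
```

View pics/top1.png

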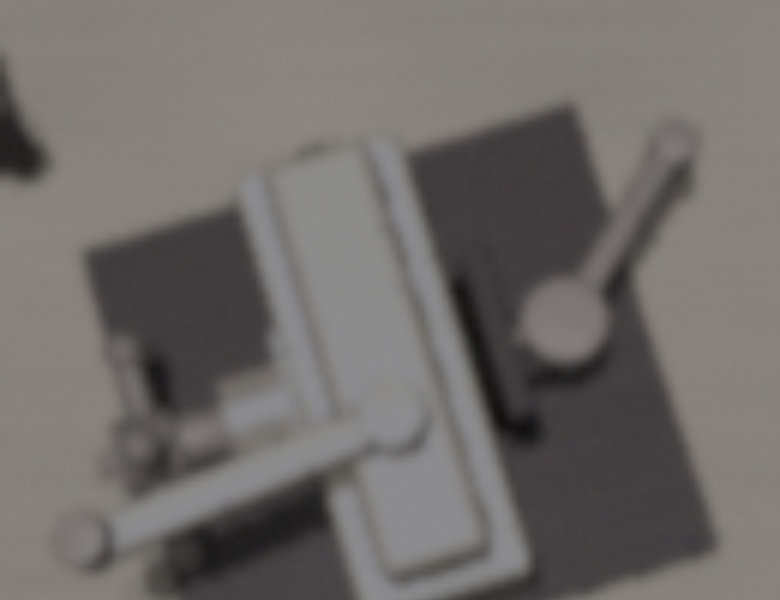

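The lever is at roughly 0.3 rad and the nut spokes are near upright. I'll turn the tool so that tool y is along stand x and tool x along stand y, shut the gripper, and approach.

Call:
{"fn": "arm_command", "kwargs": {
  "series": [
    {"linear":[0,0,0],"turn":0.137},
    {"linear":[0,0,0],"turn":0.137},
    {"linear":[0,0,0],"turn":0.137},
    {"linear":[0,0,0],"turn":0.137},
    {"linear":[0,0,0],"turn":0.137},
    {"linear":[0,0,0],"turn":0.135},
    {"linear":[-0.045,0,0],"turn":0},
    {"linear":[-0.045,0,0],"turn":0},
    {"linear":[-0.045,0,0],"turn":0},
    {"linear":[-0.045,0,0],"turn":0}
  ],
  "jaw": -1
}}

```text
t: 1.1
ee_pos: [330.1, 384.9, 241.3]
orientation: [1.879, 2.518, -0.001]
ft_force: [0.4, 0.2, 0.2]
width: 11.1
grasp_force: 0.0
```

```bash
cat >> h.py <<'E'
A=0.289; C0=np.array([501.8,62.]); RS=np.array([[np.cos(A),-np.sin(A)],[np.sin(A),np.cos(A)]])
def st(p): return np.r_[RS.T@(np.array(p)[:2]-C0),p[2]] if len(p)>2 else RS.T@(np.array(p)-C0)
def wd(x,y,z): return np.r_[RS@[x,y]+C0,z]
def state():
    o=ctrl.get_obs(); Rt=cv2.Rodrigues(np.array(o['orientation'],float))[0]
    ty=Rt[:,1]; print('t',round(o['t'],2),'tcp stand',st(o['ee_pos']).round(1),'toolyaw-A',round(np.arctan2(ty[1],ty[0])-A,3),'F stand',(np.r_[RS.T@np.array(o['ft_force'])[:2],o['ft_force'][2]]).round(1),'w',round(o['width'],1))
E
python3 -c "
from h import *
state()"
```

```text
t 1.1 tcp stand [-72.6 358.5 241.3] toolyaw-A -0.0 F stand [0.5 0.1 0.2] w 11.1
```

Call:
{"fn": "arm_command", "kwargs": {
  "series": [
    {"linear":[-0.043,-0.001,0],"turn":0},
    {"linear":[-0.043,-0.001,0],"turn":0},
    {"linear":[-0.043,-0.001,0],"turn":0},
    {"linear":[-0.043,-0.001,0],"turn":0},
    {"linear":[-0.043,-0.001,0],"turn":0},
    {"linear":[-0.043,-0.001,0],"turn":0},
    {"linear":[0,0,0.03],"turn":0},
    {"linear":[0,0,0.03],"turn":0},
    {"linear":[0,0,0.021],"turn":0},
    {"linear":[0,0,0],"turn":0}
  ]
}}

```text
t: 2.1
ee_pos: [395.8, 136.7, 158.5]
orientation: [-1.878, -2.514, 0.007]
ft_force: [-0.4, -0.4, 0.7]
width: 0.5
grasp_force: 0.0
```

```bash
python3 -c "
from h import *
state()
P=np.array([-31,4])
q=np.array([-78,100.])
for th in [1.67,1.4,1.2,1.0,.8,.6,.4,.2,.0]:
    e=np.array([np.cos(th),np.sin(th)]);n=np.array([-e[1],e[0]]); print(th,(P+95*e+21*n).round())
"
```

```text
t 2.1 tcp stand [-80.3 101.9 158.5] toolyaw-A -0.002 F stand [-0.5 -0.2  0.7] w 0.5
1.67 [-61.  96.]
1.4 [-36. 101.]
1.2 [-16. 100.]
1.0 [ 3. 95.]
0.8 [20. 87.]
0.6 [36. 75.]
0.4 [48. 60.]
0.2 [58. 43.]
0.0 [64. 25.]
```

Call:
{"fn": "arm_command", "kwargs": {
  "series": [
    {"linear":[-0.002,0.019,0],"turn":0},
    {"linear":[0.001,0.013,0],"turn":0},
    {"linear":[0.001,0.012,0],"turn":0},
    {"linear":[0,0.01,0],"turn":0},
    {"linear":[-0.001,0.01,0],"turn":0},
    {"linear":[-0.002,0.01,0],"turn":0},
    {"linear":[-0.003,0.009,0],"turn":0},
    {"linear":[-0.004,0.009,0],"turn":0},
    {"linear":[-0.004,0.008,0],"turn":0},
    {"linear":[-0.006,0.008,0],"turn":0}
  ]
}}

```text
t: 3.1
ee_pos: [507.5, 148.9, 160.6]
orientation: [-1.879, -2.517, 0.0]
ft_force: [-2.3, 0.3, -0.1]
width: 0.2
grasp_force: 1.0
```

Call:
{"fn": "arm_command", "kwargs": {
  "series": [
    {"linear":[-0.006,0.008,0],"turn":0},
    {"linear":[-0.007,0.006,0],"turn":0},
    {"linear":[-0.008,0.006,0],"turn":0},
    {"linear":[-0.008,0.005,0],"turn":0},
    {"linear":[-0.009,0.005,0],"turn":0},
    {"linear":[-0.009,0.003,0],"turn":0},
    {"linear":[-0.009,0.003,0],"turn":0},
    {"linear":[-0.002,0,0],"turn":0},
    {"linear":[0,0,0],"turn":0},
    {"linear":[0,0,0],"turn":0}
  ]
}}

```text
t: 4.1
ee_pos: [556.8, 106.3, 160.8]
orientation: [-1.879, -2.512, -0.004]
ft_force: [-7.0, 17.8, 2.4]
width: 0.5
grasp_force: 9.4
```

```bash
python3 -c "
from h import *
import pickle
state()
d=cam('top');pickle.dump(d,open('top2.pkl','wb'))
s=cam('scene');pickle.dump(s,open('s2.pkl','wb'))
F=cv2.resize(d['frame'][140:260,165:295],(650,600),interpolation=cv2.INTER_CUBIC)
cv2.imwrite('pics/top2.png',F)
"
```

```text
t 4.1 tcp stand [ 65.4  26.8 160.8] toolyaw-A -0.002 F stand [-1.7 19.1  2.4] w 0.5
```

View pics/top2.png

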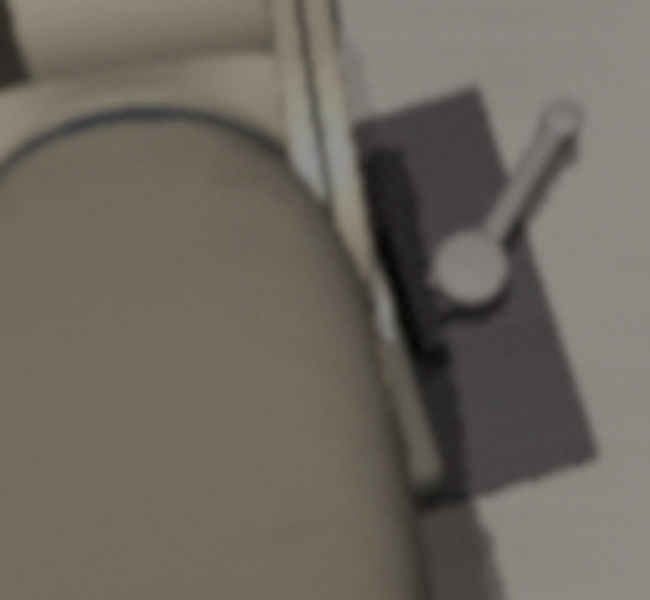

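The arm is against its stop with about 19 N of reaction, and the lever is still near its start, with its knob at (564,115). Next I back off and go over to the lever.

Call:
{"fn": "arm_command", "kwargs": {
  "series": [
    {"linear":[0.008,0,0],"turn":0},
    {"linear":[0,0,-0.04],"turn":0},
    {"linear":[0,0,-0.04],"turn":0},
    {"linear":[-0.04,0.004,0],"turn":0},
    {"linear":[-0.04,0.004,0],"turn":0},
    {"linear":[-0.04,0.004,0],"turn":0},
    {"linear":[-0.03,0,0],"turn":0},
    {"linear":[0,0,0],"turn":0}
  ]
}}

```text
t: 5.0
ee_pos: [611.3, -33.0, 241.1]
orientation: [1.882, 2.512, 0.0]
ft_force: [0.3, 0.7, 0.2]
width: 0.5
grasp_force: 0.0
```

```bash
python3 -c "
from h import *
import pickle
state()
d=pickle.load(open('top2.pkl','rb'))
k=onz(d,165+564/5,140+115/5,71);p=onz(d,165+470/5,140+267/5,75);print(st(k),st(p))
d=cam('top');s=cam('scene')
cv2.imwrite('pics/a3.png',np.hstack([cv2.resize(d['frame'][120:270,140:290],(400,400),interpolation=cv2.INTER_CUBIC),cv2.resize(s['frame'][110:260,190:340],(400,400),interpolation=cv2.INTER_CUBIC)]))
"
```

```text
t 5.0 tcp stand [  77.9 -122.2  241.1] toolyaw-A -0.005 F stand [0.4 0.6 0.2] w 0.5
[  65.30462283 -150.62468394   71.        ] [  0.94928784 -78.56208109  75.        ]
```

View pics/a3.png

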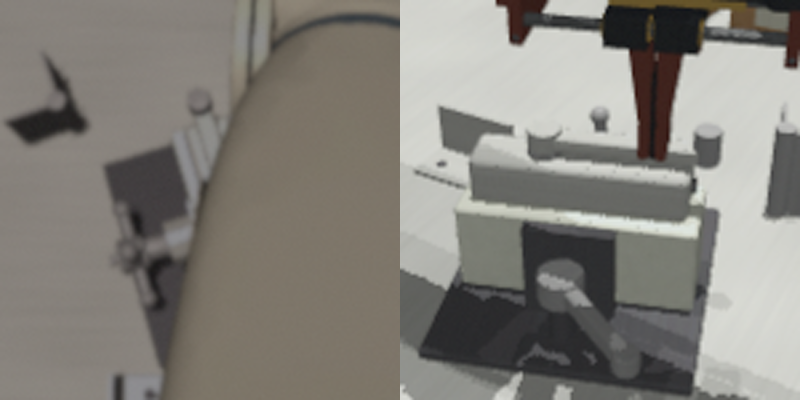

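The swing arm is folded along the closer. The nut's +x spoke is at (122,210) and its top ball at (125,256). Now I lower beside the lever and push it to midway.

Call:
{"fn": "arm_command", "kwargs": {
  "series": [
    {"linear":[0,0,0.045],"turn":0},
    {"linear":[0,0,0.045],"turn":0},
    {"linear":[0,0,0.045],"turn":0},
    {"linear":[0,0,0.044],"turn":0},
    {"linear":[-0.007,-0.007,0],"turn":0},
    {"linear":[-0.007,-0.007,0],"turn":0},
    {"linear":[-0.007,-0.008,0],"turn":0},
    {"linear":[-0.005,-0.008,0],"turn":0},
    {"linear":[-0.002,-0.008,0],"turn":0},
    {"linear":[0,-0.008,0],"turn":0}
  ]
}}

```text
t: 6.1
ee_pos: [574.6, -70.1, 63.4]
orientation: [1.878, 2.513, 0.003]
ft_force: [1.2, -0.1, 0.1]
width: 0.4
grasp_force: 0.7
```

Call:
{"fn": "arm_command", "kwargs": {
  "series": [
    {"linear":[0,-0.006,0],"turn":0},
    {"linear":[0,-0.004,0],"turn":0},
    {"linear":[0,0,0],"turn":0}
  ]
}}

```text
t: 6.4
ee_pos: [563.4, -72.0, 61.8]
orientation: [-1.88, -2.517, 0.0]
ft_force: [0.1, -0.2, -0.2]
width: 0.2
grasp_force: 0.0
```

```bash
python3 -c "
from h import *
state()
import pickle
s=cam('scene')
cv2.imwrite('pics/a4.png',cv2.resize(s['frame'][110:290,190:400],(700,600),interpolation=cv2.INTER_CUBIC))
for p in [(0,-80,71),(0,-175,73)]: print((proj(s,wd(*p))-[190,110])/.3)
d=pickle.load(open('top.pkl','rb'))
for u,v,z in [(185,197.8,62),(188.3,214.2,107),(192.5,235.8,62)]: print(st(onz(d,u,v,z)))
"
```

```text
t 6.4 tcp stand [  20.9 -146.    61.8] toolyaw-A -0.001 F stand [ 0.  -0.3 -0.2] w 0.2
[190.2214747  348.75886608]
[150.3079342  454.36200209]
[ 48.83994291 109.56363114  62.        ]
[ -3.60438566 107.33931474 107.        ]
[-52.73455421 116.88046541  62.        ]
```

View pics/a4.png

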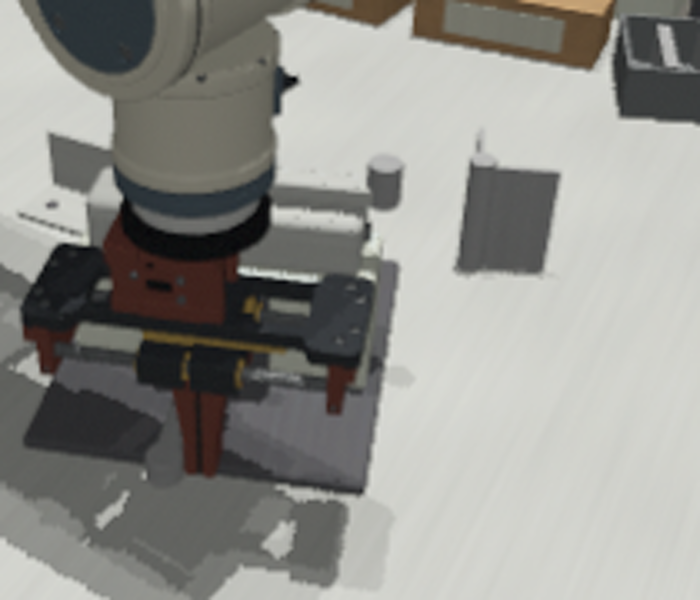

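The lever stands about midway, with its knob at (163,465). I'll release it and move to the nut; its plane is at about stand y 101.

Call:
{"fn": "arm_command", "kwargs": {
  "series": [
    {"linear":[0,0.006,0],"turn":0},
    {"linear":[0,0,-0.05],"turn":0},
    {"linear":[0,0,-0.05],"turn":0},
    {"linear":[0,0,-0.05],"turn":0},
    {"linear":[0.045,0,0],"turn":0},
    {"linear":[0.045,0,0],"turn":0},
    {"linear":[0.045,0,0],"turn":0},
    {"linear":[0.045,0,0],"turn":0},
    {"linear":[0.045,0.005,0],"turn":0},
    {"linear":[0.022,0.002,0],"turn":0}
  ]
}}

```text
t: 7.45
ee_pos: [505.6, 172.1, 211.7]
orientation: [-1.876, -2.519, -0.001]
ft_force: [-0.4, -0.3, 0.2]
width: 0.5
grasp_force: 0.0
```

```bash
python3 -c "
from h import *
state()
import pickle
s=cam('scene');d=cam('top');pickle.dump((d,s),open('p5.pkl','wb'))
cv2.imwrite('pics/a5.png',np.hstack([cv2.resize(d['frame'][120:270,140:290],(400,400),interpolation=cv2.INTER_CUBIC),cv2.resize(s['frame'][150:300,190:340],(400,400),interpolation=cv2.INTER_CUBIC)]))
"
```

```text
t 7.45 tcp stand [ 35.  104.4 211.7] toolyaw-A 0.001 F stand [-0.5 -0.1  0.2] w 0.5
```

View pics/a5.png

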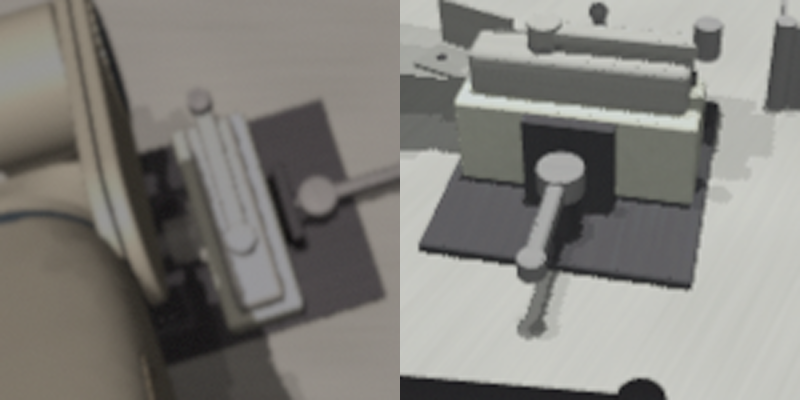

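The lever points straight out, with its knob at (531,257) in the right panel. First nut stroke: lower on the +x side of the top spoke and push it to −x.

Call:
{"fn": "arm_command", "kwargs": {
  "series": [
    {"linear":[-0.003,0,0.036],"turn":0},
    {"linear":[0,0,0.036],"turn":0},
    {"linear":[0,0,0.035],"turn":0},
    {"linear":[0,-0.007,0],"turn":0},
    {"linear":[0,-0.007,0],"turn":0},
    {"linear":[0,-0.007,0],"turn":0},
    {"linear":[0,-0.007,0],"turn":0},
    {"linear":[0,-0.007,0],"turn":0},
    {"linear":[0,-0.007,0],"turn":0},
    {"linear":[0,-0.007,0],"turn":0}
  ]
}}

```text
t: 8.55
ee_pos: [466.1, 153.6, 108.3]
orientation: [1.875, 2.51, 0.019]
ft_force: [10.7, 3.4, 0.6]
width: 0.5
grasp_force: 4.4
```

```bash
cat >> h.py <<'E'
def lever():
    import pickle
    D0=pickle.load(open('p5.pkl','rb')); out=[]
    for i,n in enumerate(('top','scene')):
        r=D0[i]; u0=proj(r,wd(0,-175,71)) if i==0 else np.array([239.1,246.4])
        a=np.round(u0).astype(int); h=8
        T=r['frame'][a[1]-h:a[1]+h+1,a[0]-h:a[0]+h+1]
        d=cam(n); g=45; W=d['frame'][a[1]-h-g:a[1]+h+1+g,a[0]-h-g:a[0]+h+1+g]
        m=cv2.matchTemplate(W,T,cv2.TM_CCOEFF_NORMED); _,q,_,l=cv2.minMaxLoc(m)
        p=onz(d,a[0]+l[0]-g+(u0-a)[0],a[1]+l[1]-g+(u0-a)[1],71); s=st(p)
        out.append((n,round(q,2),(np.array(l)-g).tolist(),s[:2].round(1).tolist(),'lever',round(float(-np.arctan2(s[1]+80,s[0])-.5236),3)))
    for o in out: print(*o)
E
python3 -c "
from h import *
state();lever()"
```

```text
t 8.55 tcp stand [ -8.1  98.  108.3] toolyaw-A -0.001 F stand [11.2  0.2  0.6] w 0.5
top 1.0 [0, 0] [-0.0, -175.0] lever 1.047
scene 1.0 [0, 0] [6.7, -171.8] lever 0.974
```

Call:
{"fn": "arm_command", "kwargs": {
  "series": [
    {"linear":[0,-0.004,0],"turn":0},
    {"linear":[0,0.003,-0.04],"turn":0},
    {"linear":[0,0,-0.015],"turn":0},
    {"linear":[0,0.04,0],"turn":0},
    {"linear":[0,0.032,0],"turn":0},
    {"linear":[0,0,0.027],"turn":0},
    {"linear":[0,0,0.028],"turn":0},
    {"linear":[0,-0.007,0],"turn":0},
    {"linear":[0,-0.007,0],"turn":0},
    {"linear":[0,-0.007,0],"turn":0}
  ]
}}

```text
t: 9.65
ee_pos: [514.8, 168.3, 109.5]
orientation: [1.874, 2.509, 0.023]
ft_force: [16.2, 7.1, 11.6]
width: 0.3
grasp_force: 9.1
```

Call:
{"fn": "arm_command", "kwargs": {
  "series": [
    {"linear":[0,-0.007,0],"turn":0},
    {"linear":[0,-0.007,0],"turn":0},
    {"linear":[0,-0.007,0],"turn":0},
    {"linear":[0,-0.007,0],"turn":0}
  ]
}}

```text
t: 10.05
ee_pos: [487.9, 160.0, 110.4]
orientation: [1.873, 2.509, 0.022]
ft_force: [7.9, 1.2, 6.9]
width: 0.3
grasp_force: 4.3
```

```bash
python3 -c "
from h import *
state();lever()"
```

```text
t 10.05 tcp stand [ 14.6  97.9 110.4] toolyaw-A -0.001 F stand [ 7.9 -1.1  6.9] w 0.3
top 1.0 [0, 0] [-0.0, -175.0] lever 1.047
scene 1.0 [0, 0] [6.7, -171.8] lever 0.974
```

Call:
{"fn": "arm_command", "kwargs": {
  "series": [
    {"linear":[0,-0.007,0],"turn":0},
    {"linear":[0,-0.007,0],"turn":0},
    {"linear":[0,-0.007,0],"turn":0},
    {"linear":[0,-0.004,0],"turn":0},
    {"linear":[0,0,0],"turn":0}
  ]
}}

```text
t: 10.65
ee_pos: [461.3, 152.3, 108.6]
orientation: [1.876, 2.511, 0.015]
ft_force: [7.0, 2.5, 2.8]
width: 0.5
grasp_force: 3.8
```

```bash
python3 -c "
from h import *
state();lever()"
```

```text
t 10.65 tcp stand [-13.1  98.  108.6] toolyaw-A -0.001 F stand [7.5 0.4 2.8] w 0.5
top 1.0 [0, 0] [-0.0, -175.0] lever 1.047
scene 1.0 [0, 0] [6.7, -171.8] lever 0.974
```

Call:
{"fn": "arm_command", "kwargs": {
  "series": [
    {"linear":[0,0.003,-0.04],"turn":0},
    {"linear":[0,0,-0.015],"turn":0},
    {"linear":[0,0.04,0],"turn":0},
    {"linear":[0,0.034,0],"turn":0},
    {"linear":[0,0,0.027],"turn":0},
    {"linear":[0,0,0.028],"turn":0},
    {"linear":[0,-0.007,0],"turn":0},
    {"linear":[0,-0.007,0],"turn":0},
    {"linear":[0,-0.007,0],"turn":0},
    {"linear":[0,-0.007,0],"turn":0}
  ]
}}

```text
t: 11.75
ee_pos: [513.5, 168.2, 111.4]
orientation: [1.872, 2.505, 0.031]
ft_force: [20.3, 9.0, 16.1]
width: 0.6
grasp_force: 11.2
```

Call:
{"fn": "arm_command", "kwargs": {
  "series": [
    {"linear":[0,-0.007,0],"turn":0},
    {"linear":[0,-0.007,0],"turn":0},
    {"linear":[0,0,0],"turn":0}
  ]
}}

```text
t: 12.05
ee_pos: [498.2, 163.1, 111.6]
orientation: [1.873, 2.508, 0.025]
ft_force: [10.1, 1.7, 9.4]
width: 0.6
grasp_force: 5.1
```

```bash
python3 -c "
from h import *
state();lever()"
```

```text
t 12.05 tcp stand [ 25.4  98.  111.6] toolyaw-A -0.001 F stand [10.1 -1.2  9.4] w 0.6
top 1.0 [0, 0] [-0.0, -175.0] lever 1.047
scene 1.0 [0, 0] [6.7, -171.8] lever 0.974
```

Call:
{"fn": "arm_command", "kwargs": {
  "series": [
    {"linear":[0,-0.007,0],"turn":0},
    {"linear":[0,-0.007,0],"turn":0},
    {"linear":[0,-0.006,0],"turn":0},
    {"linear":[0,0,0],"turn":0}
  ]
}}

```text
t: 12.55
ee_pos: [475.7, 156.2, 109.1]
orientation: [1.875, 2.511, 0.015]
ft_force: [7.7, 1.4, 2.1]
width: 0.9
grasp_force: 4.0
```

```bash
python3 -c "
from h import *
state();lever()"
```

```text
t 12.55 tcp stand [  1.9  97.8 109.1] toolyaw-A -0.001 F stand [ 7.8 -0.8  2.1] w 0.9
top 1.0 [0, 0] [-0.0, -175.0] lever 1.047
scene 1.0 [0, 0] [6.7, -171.8] lever 0.974
```

Call:
{"fn": "arm_command", "kwargs": {
  "series": [
    {"linear":[0,-0.007,0],"turn":0},
    {"linear":[0,-0.007,0],"turn":0},
    {"linear":[0,-0.001,0],"turn":0},
    {"linear":[0,0,0],"turn":0}
  ]
}}

```text
t: 13.05
ee_pos: [461.3, 152.2, 108.9]
orientation: [1.876, 2.512, 0.015]
ft_force: [7.7, 1.8, 2.5]
width: 0.5
grasp_force: 4.0
```

```bash
python3 -c "
from h import *
state();lever()"
```

```text
t 13.05 tcp stand [-13.1  98.  108.9] toolyaw-A -0.001 F stand [ 7.9 -0.4  2.5] w 0.5
top 1.0 [0, 0] [-0.0, -175.0] lever 1.047
scene 1.0 [0, 0] [6.7, -171.8] lever 0.974
```

Call:
{"fn": "arm_command", "kwargs": {
  "series": [
    {"linear":[-0.002,0.003,-0.04],"turn":0},
    {"linear":[0,0,-0.015],"turn":0},
    {"linear":[0,0.04,0],"turn":0},
    {"linear":[0,0.034,0],"turn":0},
    {"linear":[0,0,0.027],"turn":0},
    {"linear":[0,0,0.028],"turn":0},
    {"linear":[0,-0.007,0],"turn":0},
    {"linear":[0,-0.007,0],"turn":0},
    {"linear":[0,-0.007,0],"turn":0},
    {"linear":[0,-0.007,0],"turn":0}
  ]
}}

```text
t: 14.15
ee_pos: [514.1, 166.3, 111.6]
orientation: [1.872, 2.505, 0.031]
ft_force: [20.9, 9.9, 17.2]
width: 0.3
grasp_force: 11.4
```

Call:
{"fn": "arm_command", "kwargs": {
  "series": [
    {"linear":[0,-0.007,0],"turn":0},
    {"linear":[0,-0.007,0],"turn":0},
    {"linear":[0,0,0],"turn":0}
  ]
}}

```text
t: 14.45
ee_pos: [498.7, 161.2, 111.7]
orientation: [1.872, 2.508, 0.025]
ft_force: [9.2, 2.8, 8.5]
width: 0.6
grasp_force: 5.2
```

```bash
python3 -c "
from h import *
state();lever()"
```

```text
t 14.45 tcp stand [ 25.3  96.  111.7] toolyaw-A -0.001 F stand [9.6 0.1 8.5] w 0.6
top 1.0 [0, 0] [-0.0, -175.0] lever 1.047
scene 1.0 [0, 0] [6.7, -171.8] lever 0.974
```

Call:
{"fn": "arm_command", "kwargs": {
  "series": [
    {"linear":[0,-0.007,0],"turn":0},
    {"linear":[0,-0.007,0],"turn":0},
    {"linear":[0,-0.006,0],"turn":0},
    {"linear":[0,0,0],"turn":0}
  ]
}}

```text
t: 14.95
ee_pos: [476.3, 154.4, 109.2]
orientation: [1.875, 2.511, 0.016]
ft_force: [8.5, 0.3, 1.1]
width: 0.6
grasp_force: 4.0
```

```bash
python3 -c "
from h import *
state();lever()"
```

```text
t 14.95 tcp stand [  1.9  95.8 109.2] toolyaw-A -0.001 F stand [ 8.2 -2.1  1.1] w 0.6
top 0.99 [-1, -2] [5.9, -174.2] lever 0.985
scene 0.93 [3, 0] [12.1, -170.7] lever 0.914
```

The lever has been pushed back by 0.06 rad in both views, so the nose is on the seat. I'll leave the nut and go to the lever.

Call:
{"fn": "arm_command", "kwargs": {
  "series": [
    {"linear":[0,0.004,0],"turn":0},
    {"linear":[0,0,-0.04],"turn":0},
    {"linear":[0,0,-0.04],"turn":0},
    {"linear":[0,0,-0.03],"turn":0},
    {"linear":[-0.045,0.008,0],"turn":0},
    {"linear":[-0.045,0.008,0],"turn":0},
    {"linear":[-0.045,0.008,0],"turn":0},
    {"linear":[-0.045,0.008,0],"turn":0},
    {"linear":[-0.045,0.002,0],"turn":0},
    {"linear":[-0.019,0,0],"turn":0}
  ]
}}

```text
t: 16.05
ee_pos: [578.2, -72.9, 217.0]
orientation: [1.881, 2.513, 0.001]
ft_force: [0.7, -0.4, 0.4]
width: 0.6
grasp_force: 0.0
```

```bash
python3 -c "
from h import *
state();lever()"
```

```text
t 16.05 tcp stand [  34.8 -151.1  217. ] toolyaw-A -0.003 F stand [ 0.5 -0.6  0.4] w 0.6
top 0.89 [-43, -25] [97.8, -87.2] lever -0.45
scene 0.71 [38, 34] [88.6, -236.3] lever 0.532
```

```bash
python3 -c "
from h import *
q=np.array([34.8,-151.1])
for th in [1.0,1.1,1.2,1.3,1.4,1.5,1.6,1.7,1.8,1.9,2.0,2.1,2.2,2.25]:
    p=-(.5236+th);e=np.array([np.cos(p),np.sin(p)]);n=np.array([-e[1],e[0]])
    w=np.array([0,-80])+75*e+n*(7+13.5*abs(n[0])+10*abs(n[1])); print(th,w.round(1),'lin x,y',(w-q)[::-1].round(1)); q=w
"
```

```text
1.0 [  24.5 -153.9] lin x,y [ -2.8 -10.3]
1.1 [  17. -156.] lin x,y [-2.1 -7.5]
1.2 [  10.2 -157.5] lin x,y [-1.4 -6.8]
1.3 [   3.1 -158.3] lin x,y [-0.8 -7.1]
1.4 [  -4.2 -158.4] lin x,y [-0.1 -7.3]
1.5 [ -11.7 -157.7] lin x,y [ 0.6 -7.5]
1.6 [ -19.2 -156.3] lin x,y [ 1.4 -7.5]
1.7 [ -26.7 -154. ] lin x,y [ 2.3 -7.5]
1.8 [ -34.  -150.9] lin x,y [ 3.1 -7.3]
1.9 [ -41.1 -147. ] lin x,y [ 4.  -7.1]
2.0 [ -47.8 -142.2] lin x,y [ 4.8 -6.7]
2.1 [ -54.1 -136.6] lin x,y [ 5.6 -6.3]
2.2 [ -59.8 -130.2] lin x,y [ 6.4 -5.7]
2.25 [ -62.4 -126.7] lin x,y [ 3.5 -2.6]
```

Call:
{"fn": "arm_command", "kwargs": {
  "series": [
    {"linear":[0,0,0.04],"turn":0},
    {"linear":[0,0,0.04],"turn":0},
    {"linear":[0,0,0.04],"turn":0},
    {"linear":[0,0,0.035],"turn":0},
    {"linear":[0,0,0],"turn":0}
  ]
}}

```text
t: 16.65
ee_pos: [574.0, -68.1, 56.9]
orientation: [-1.874, -2.512, 0.006]
ft_force: [-0.4, 0.6, 0.1]
width: 0.6
grasp_force: 0.0
```

Call:
{"fn": "arm_command", "kwargs": {
  "series": [
    {"linear":[-0.005,-0.007,-0.004],"turn":0},
    {"linear":[-0.003,-0.007,0],"turn":0},
    {"linear":[-0.002,-0.007,0],"turn":0},
    {"linear":[-0.001,-0.007,0],"turn":0},
    {"linear":[0,-0.007,0],"turn":0},
    {"linear":[0,-0.007,0],"turn":0},
    {"linear":[0.001,-0.007,0],"turn":0}
  ]
}}

```text
t: 17.35
ee_pos: [535.2, -93.7, 64.8]
orientation: [1.878, 2.513, 0.003]
ft_force: [6.5, 4.3, 1.4]
width: 0.5
grasp_force: 2.6
```

```bash
python3 -c "
from h import *
state()"
```

```text
t 17.35 tcp stand [ -12.4 -158.8   64.8] toolyaw-A -0.002 F stand [7.5 2.3 1.4] w 0.5
```

The resistance is about 8 N with the lever near 1.5 rad, so the setting is right. Continuing to the stop.

Call:
{"fn": "arm_command", "kwargs": {
  "series": [
    {"linear":[0.001,-0.007,0],"turn":0},
    {"linear":[0.002,-0.007,0],"turn":0},
    {"linear":[0.003,-0.007,0],"turn":0},
    {"linear":[0.004,-0.007,0],"turn":0},
    {"linear":[0.005,-0.007,0],"turn":0},
    {"linear":[0.006,-0.006,0],"turn":0},
    {"linear":[0.006,-0.006,0],"turn":0},
    {"linear":[0.006,-0.004,0],"turn":0},
    {"linear":[0.004,-0.002,0],"turn":0},
    {"linear":[0,0,0],"turn":0}
  ]
}}

```text
t: 18.35
ee_pos: [477.5, -77.7, 64.4]
orientation: [1.865, 2.51, 0.0]
ft_force: [11.7, -40.0, -15.6]
width: 0.5
grasp_force: 18.9
```

```bash
python3 -c "
from h import *
state()"
```

```text
t 18.35 tcp stand [ -63.1 -127.    64.4] toolyaw-A 0.004 F stand [ -0.2 -41.7 -15.6] w 0.5
```

The lever is at its stop, with a 42 N reaction. Backing off and lifting clear.

Call:
{"fn": "arm_command", "kwargs": {
  "series": [
    {"linear":[-0.012,0,0],"turn":0},
    {"linear":[-0.012,0,0],"turn":0},
    {"linear":[0,0,-0.04],"turn":0},
    {"linear":[0,0,-0.045],"turn":0},
    {"linear":[0,0,-0.045],"turn":0},
    {"linear":[0,0,-0.045],"turn":0},
    {"linear":[0,-0.045,0],"turn":0},
    {"linear":[0,-0.045,0],"turn":0},
    {"linear":[0,0,0],"turn":0}
  ]
}}

```text
t: 19.25
ee_pos: [386.9, -120.9, 237.7]
orientation: [-1.878, -2.512, 0.004]
ft_force: [0.8, -0.7, -0.4]
width: 0.3
grasp_force: 0.0
```

```bash
python3 -c "
from h import *
state()
s=cam('scene')
cv2.imwrite('pics/a6.png',cv2.resize(s['frame'][110:290,150:390],(800,600),interpolation=cv2.INTER_CUBIC))
p=-(.5236+2.2)
for z in(62,73): print((proj(s,wd(95*np.cos(p),-80+95*np.sin(p),z))-[150,110])/.3)
"
```

```text
t 19.25 tcp stand [-162.3 -142.5  237.7] toolyaw-A -0.002 F stand [ 0.5 -0.9 -0.4] w 0.3
[170.22478667 382.14354738]
[168.32277849 368.38648149]
```

View pics/a6.png

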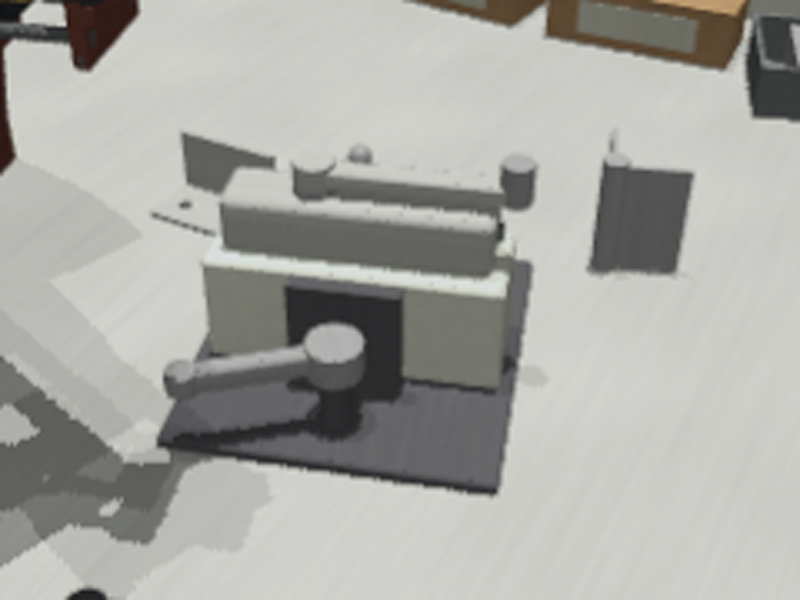

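The lever is closed: its knob is at (180,376), close to the predicted (169,375) after the same small camera offset as before. The swing arm is folded, with its knuckle at (517,170), and the bystanders are in place.

```bash
python3 -c "
from workcell import ctrl
print(ctrl.close_job())"
```

```text
the job is handed in; nothing more can be done
None
```

The swing arm is folded, the nut is tightened until its nose met the seat with the lever midway, the lever is closed on its stop, and the robot is clear; I handed the job in at about 19 s but no verdict came back.

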